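Reset the blue wrist-trainer wheel to its start mark

TASK

Get the light-blue wrist trainer ready for the next patient: take its wheel by the black handle and turn it until the wheel's yellow start mark is at the very top, beside the white pointer, then let go. Leave the grey trainer's wheel as it is.

Things in the scene. Friction and masses are not known exactly. Their poses are not given: they have to be found in the camera images.
- blue_axle (a point): Wheel centre of the light-blue wrist trainer, 150 mm above the table: upright wheel, 174 mm diameter, rim 18 mm wide, on a fixed stand (base 270 x 130 mm). Does not turn: z up, y along the axle to the handle's side, x away from the robot within 43 degrees. Post on the -y side, its white pointer topping out at 255 mm; the +y side is clear but for the hub, 20 mm out.
- blue_mark (a point): Centre of the yellow mark, a 24 x 28 x 22 mm block on the blue wheel's rim, 83 mm from the axle. Turns with the wheel; its z points outwards from the axle through the mark. Starts 45 to 125 degrees from the top towards the axle's +x (far side). The wheel turns either way and stays where left: friction 0.2 N m (about 3 N at the handle), no spring.
- blue_handle (a point): Middle of the blue wheel's black handle: a level bar parallel to the axle, 28 mm diameter, 95 mm long, 75 mm from the axle, 62 mm to +y of the wheel's mid-plane. Fixed to the wheel, it rubs round in the fingers. Mark at top = handle 60 degrees from the top on the axle's -x (robot) side, 187 mm above the table. Starts 15 degrees to -x up to 65 degrees to +x of the top.
- grey_handle (a point): The same point on the handle of the other trainer: same shape and size, yellow mark too, but stand and wheel are grey. A bystander, not to be turned. The two trainers stand side by side, some 300 to 480 mm apart, in either order.

How it is judged:
By the outcome, as a careful person would: the job done as asked, in the order asked, and still so for the second after the job is handed in, with the robot touching nothing.
It also fails if it takes over 35 s, if anything falls off the work surface, if the arm or the gripper's body presses on something with over 40 N, if the wrist force passes 120 N, or if a joint passes its speed limit or range.

ROBOT

A 6-joint arm with a two-finger parallel gripper is mounted at the origin on the work surface. World frame = base frame: x ahead of the robot, y to its left, z up, the work surface at z = 0. Lengths are in m, angles in rad, forces in N, time in s.
With the tool pointing down it reaches from about 0.25 to 0.775 m from the base axis. Payload 8.9 kg.
Tool frame: the origin (TCP) lies on the centre line of the jaws, within the pads' length; the fingertips stand 25 mm ahead of it and the grasp point (between the pads) lies 6 mm ahead of it; z points along the fingers, y is the line along which they close (so a half turn about z gives the same grasp; the last joint's range is limited). The gripper opens to 85 mm and grips with 20 to 120 N. Pads are 22 mm wide; open, the fingers measure 114 mm over their backs; the gripper's body (76 mm by 85 mm) begins 54 mm behind the grasp point. The pads swing forward as they close: fully open they stand 13 mm farther back than shut.
Start: joints at [1.084, 0.291, -0.153, 1.127, 0, 1.431], TCP at [0.179, 0.494, 0.256] pointing down, gripper open.
Joint ranges: [-2.52, 2.52], [-0.91, 1.74], [-1.3, 1.37], [-1.96, 2.02], [-1.52, 1.47], [-3.14, 3.14]. Speed limits (rad/s): [2.22, 2.22, 2.79, 3.14, 3.14, 3.14].

INTERFACE

Orientations are given as a unit quaternion [w, x, y, z].
In Python, from plant import arm gives the robot as it stands.
- The arm moves only by the tool play_rows, never from a script. Its argument "plan" is a list of rows, each an object of numbers: "x", "y", "z": the shift along the world's x, y, z in m; "ax", "ay", "az": the turn, a rotation vector about the world's x, y, z in degrees; "jaw": the opening, from -1 (shut) to 1 (fully open). A call has exactly 10 rows; each row is the pose to reach, as a shift and turn from the pose commanded when the call began; what a row does not reach only later rows make up. A row lasts 1/8 s, in which the tool goes at most 62.5 mm and 10.7 degrees, less where a joint would pass 70% of its speed; a pose out of reach is approached as far as the arm can. A call with a gripper value outside its range is refused whole. The fingers move at their own pace and stop on an object; the grip force is fixed at half the most. Time passes only in rows, so rows that repeat a pose let the fingers close, or fill a call up. It gives the time, the measured TCP pose, the force, the opening and the grip force at its end, in the units of the state.
- arm.get_obs(): the state, without advancing time (a new reading comes with each control period).
- arm.capture(name): name is "side" or "top"; returns a dict with "pixels" (480x640x3 uint8, red, green, blue), "K" (3x3 intrinsics, pixels), "dist" ([k1, k2, p1, p2, k3] as OpenCV has them; the pictures are not rectified), "camera_from_world" (4x4, takes a point from world to camera coordinates). Camera axes: x right, y up, looking along -z (the intrinsics and any distortion apply to the point x, -y, -z); pixel columns grow to the right and rows downward; lengths in m; the calibration is good to about 2 mm. A picture is of the moment at which its call begins. There is no depth.
- arm.finish_job(): hands the job in; it is judged then, once.
Trained networks look in a picture, given as the dict that the camera call returned (one of the last four; its "shot" number tells which), for a name from the list of things; names that differ only in an ending like _2 or _b are one class to them, and where a whole thing is asked for, a point or a joint stands for the part that bears it (a point fixed in the world has none). Each returns a list of dicts, best first, with "p" (0 to 1); they miss things now and then, are a little off and sometimes report something else, mostly with a low value. They report only what shows in the picture. A call takes as long as a camera call.
- arm.spot_in(picture, thing): "point" ([column, row] in pixels, amid what is visible of it).
- arm.cut_out(picture, thing): "region" (480x640 bool, what is visible of it) and "point" ([column, row] in pixels, amid what is visible of it).
The state is a dict: "time_s": time; "joint_pos": joint angles; "joint_velocities": joint speeds; "effort": joint torques, N m; "tool_pos": TCP position; "orientation": TCP orientation; "ft_force": force on the tool from outside, world axes, zero at the start; "moment": the same for the moment, N m; "finger_gap": finger opening in m; "grasp_force": force on a finger pad.
Only numpy, scipy, OpenCV 4.12 (cv2) and the standard library are available. Lean on these libraries where they do the work, as an engineer would, in place of code of your own. Each camera call takes 0.05 s, during which the arm holds its last target. There are 200 camera calls.

## Working session

There is one attempt and no reset: what is moved stays moved. The work goes in short steps, Python scripts to look and compute and a tool call to move; the robot and the scene stay as the last step left them, time stands still between calls to the robot, and variables do not carry over. Pictures are saved under pics/ and viewed, at most 10 in all, crops included, and the job is handed in when it is done.

Besides the shell and the picture viewer there is one more tool, called after "Call:" as name(argument=value, ...), one argument or row to a line, values as JSON. play_rows: Moves the arm, as the interface text tells. Its arguments: {"type":"object","properties":{"plan":{"type":"array"}},"required":["plan"]}

```bash
mkdir -p pics; cat > h.py <<'E'
import numpy as np, cv2
from plant import arm
def save(c,n): cv2.imwrite('pics/'+n,c['pixels'][:,:,::-1])
def proj(c,P):
    P=np.atleast_2d(P); T=np.array(c['camera_from_world']); q=P@T[:3,:3].T+T[:3,3]
    q=q*[1,-1,-1]
    return cv2.projectPoints(q,np.zeros(3),np.zeros(3),np.array(c['K'],float),np.array(c['dist'],float))[0][:,0]
E
python3 - <<'E'
from h import *
import pickle
cs={}
for n in('side','top'):
    c=arm.capture(n); save(c,n+'0.png'); 
    for t in('blue_mark','blue_handle','grey_handle','blue_axle'):
        try: print(n,t,[(np.round(d['point']),round(d['p'],2)) for d in arm.spot_in(c,t)][:3])
        except Exception as e: print(t,e)
    cs[n]=c
    T=np.array(c['camera_from_world']); print(-T[:3,:3].T@T[:3,3], -T[2,:3])
pickle.dump(cs,open('c0.pkl','wb'))
o=arm.get_obs();print(o['time_s'],o['tool_pos'],o['orientation'],o['finger_gap'])
E
```

```text
side blue_mark [(array([287., 177.]), 0.63)]
side blue_handle [(array([286., 176.]), 0.66)]
side grey_handle [(array([297., 336.]), 0.8)]
side blue_axle [(array([291., 211.]), 0.84), (array([286., 179.]), 0.43)]
[0.44019399 0.6952376  0.95477365] [ 0.04303972 -0.6741298  -0.73735785]
top blue_mark [(array([474., 199.]), 0.7)]
top blue_handle [(array([474., 199.]), 0.96)]
top grey_handle [(array([230., 228.]), 0.55)]
top blue_axle [(array([460., 221.]), 0.85)]
[0.44458042 0.01674458 0.88435414] [ 0.09095277  0.04196924 -0.99497044]
0.5 [0.17892554 0.49352787 0.25626585] [ 5.58135883e-06  1.73024768e-01  9.84917472e-01 -6.07023079e-05] 0.08556362517034327
```

View pics/side0.png

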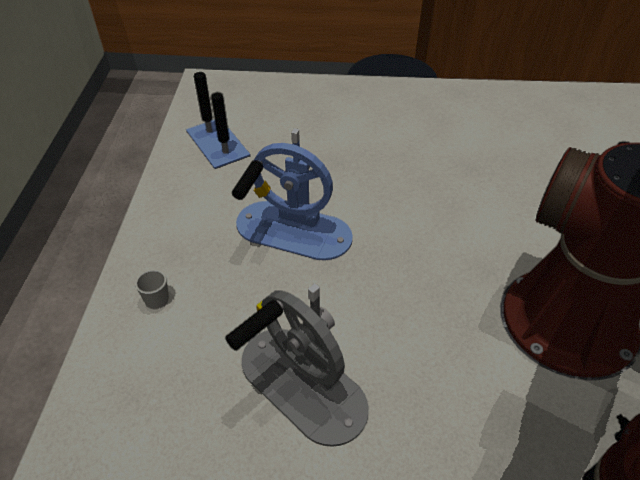

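View pics/top0.png

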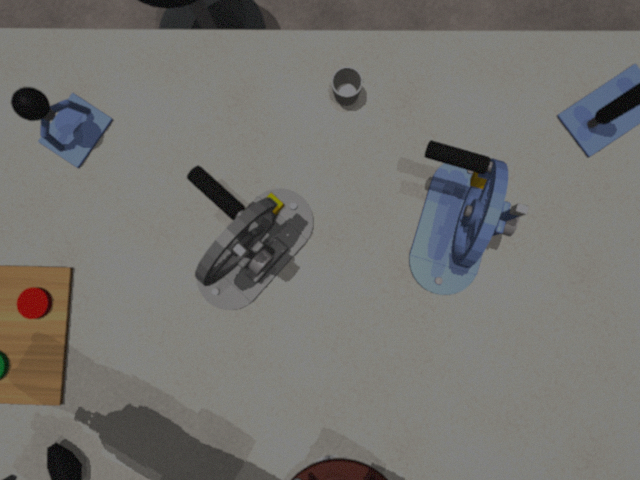

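The side view shows the blue trainer at about (290,185), with its handle at (247,180) and mark at (262,187). In the top view the handle is at (458,157), the mark at (477,181), and the grey trainer at (250,240).

```bash
python3 - <<'E'
from h import *
import pickle
cs=pickle.load(open('c0.pkl','rb'))
a=cs['side']['pixels'][120:270,225:365]; b=cs['top']['pixels'][130:300,400:540]
f=lambda i:cv2.resize(np.clip(i.astype(int)*1.5,0,255).astype('uint8'),None,fx=2.85,fy=3.5 if 0 else 2.85,interpolation=cv2.INTER_CUBIC)
a,b=f(a),f(b); h=max(len(a),len(b)); p=lambda i:np.pad(i,((0,h-len(i)),(0,0),(0,0)))
cv2.imwrite('pics/crop0.png',np.hstack([p(a),p(b)])[:,:,::-1])
for n,c in cs.items():
    hsv=cv2.cvtColor(c['pixels'],cv2.COLOR_RGB2HSV); 
    x0,y0,x1,y1=(225,120,365,270) if n=='side' else (400,130,540,300)
    r=hsv[y0:y1,x0:x1]; m=(r[...,0]>15)&(r[...,0]<32)&(r[...,1]>140)
    k=r[...,2]<45
    print(n,m.sum(),np.argwhere(m).mean(0)[::-1]+[x0,y0],k.sum())
E
```

```text
side 165 [260.46666667 187.52727273] 641
top 162 [476.46296296 179.75925926] 1073
```

View pics/crop0.png

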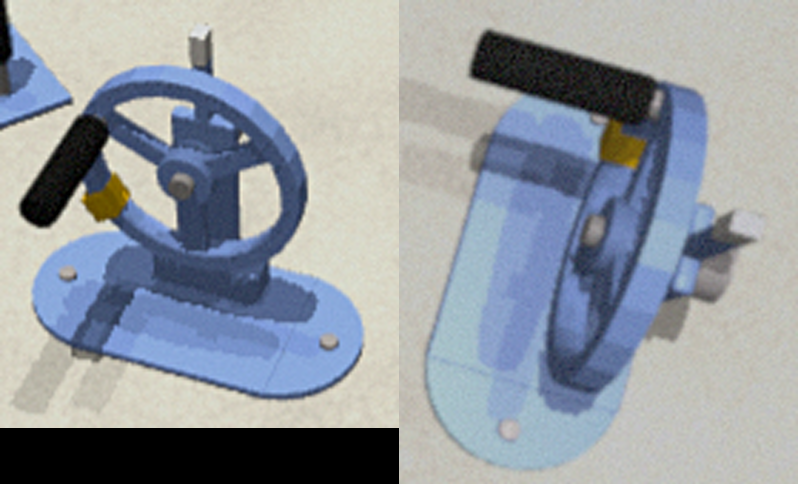

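The crops show the handle, hub, mark and rim clearly. I'll fit the pose to these points.

```bash
cat >> h.py <<'E'
from scipy.optimize import least_squares
def model(p,L):  # p: x,y,yaw,phi(mark angle); L local (axle frame)
    c,s=np.cos(p[2]),np.sin(p[2])
    R=np.array([[c,-s,0],[s,c,0],[0,0,1]]); return np.atleast_2d(L)@R.T+[p[0],p[1],.150]
def rad(r,a,y): return np.array([r*np.sin(a),y,r*np.cos(a)])
def feats(p):
    h=p[3]-np.pi/3
    return model(p,[rad(.075,h,.1095),rad(.075,h,.0145),[0,.02,0],rad(.083,p[3],0)])
E
python3 - <<'E'
from h import *
import pickle
cs=pickle.load(open('c0.pkl','rb'))
px={'side':[(238.3,194.4),(257.3,164),(288.5,185.3),(260.5,187.5)],'top':[(428.1,148.9),(489.5,165.1),(468.8,210.7),(476.5,179.8)]}
w=np.array([1,.7,1,.6])[:,None]
f=lambda p:np.concatenate([((proj(cs[n],feats(p))-px[n])*w).ravel() for n in px])
best=min((least_squares(f,[.55,-.2,y,ph],loss='soft_l1') for y in(-.5,0,.5) for ph in(1,1.8)),key=lambda r:r.cost)
p=best.x;print(p,np.degrees(p[2:]),best.cost);print(f(p).reshape(2,4,2).round(1))
np.save('p0.npy',p); print('handle mid',model(p,rad(.075,p[3]-np.pi/3,.062)),'goal',model(p,rad(.075,-np.pi/3,.062)))
ims=[]
for n,b in (('side',(225,120)),('top',(400,130))):
    c=cs[n]; im=np.clip(c['pixels'].astype(int)*1.5,0,255).astype('uint8')
    im=cv2.resize(im[b[1]:b[1]+170,b[0]:b[0]+140],None,fx=2.85,fy=2.85)
    a=np.linspace(0,2*np.pi,60)
    for y,r in((.009,.087),(-.009,.087)):
        q=(proj(c,model(p,np.array([rad(r,t,y) for t in a])))-b)*2.85
        cv2.polylines(im,[q.astype(int)],True,(255,0,0))
    for q in (proj(c,feats(p))-b)*2.85: cv2.circle(im,tuple(map(int,q)),4,(0,255,0),1)
    ims.append(im)
cv2.imwrite('pics/ov0.png',np.hstack(ims)[:,:,::-1])
E
```

```text
[ 0.55923653 -0.20975709 -0.24990158  2.18729039] [-14.3183057  125.32250789] 4.567837492255357
[[[-0.3 -0.3]
  [-0.4 -0.2]
  [-0.7 -1.3]
  [ 1.1  0.3]]

 [[-0.1  0.8]
  [-0.6  0.4]
  [-0.6 -0.3]
  [ 3.1  0. ]]]
handle mid [[ 0.64060311 -0.1665372   0.18131326]] goal [[ 0.51163537 -0.13361985  0.1875    ]]
```

View pics/ov0.png

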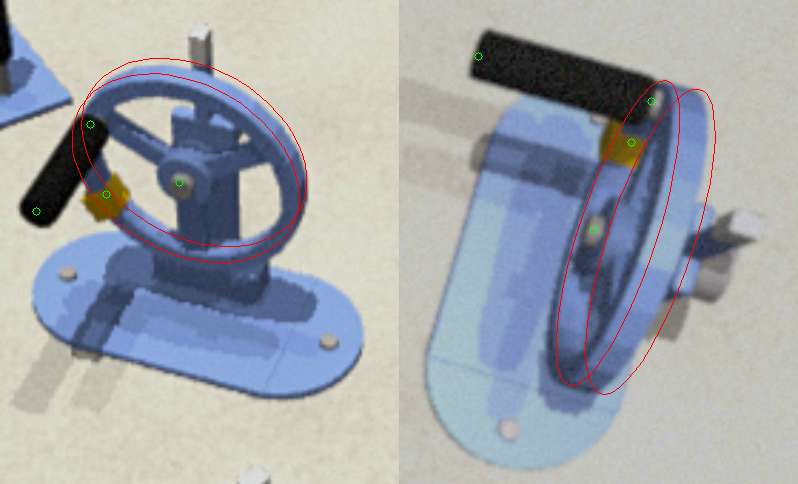

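The fit is good to a few mm: yaw is −14°, the mark is about 125° from the top, and the handle about 65°. The rim outline sits about 3 px off, so I'll refit with the hub length free. I'll raise the arm at the same time.

```bash
python3 - <<'E'
from h import *
import pickle
cs=pickle.load(open('c0.pkl','rb'))
# rim extremes: side left-bottom.. use hub free + rim lowest point in top picture
px={'side':[(238.3,194.4),(257.3,164),(288.5,185.3),(260.5,187.5)],'top':[(428.1,148.9),(489.5,165.1),(468.8,210.7),(476.5,179.8)]}
w=np.array([1,.5,1,.7])[:,None]
def f(p):
    F=feats(p); F[2]=model(p,[0,p[4],0])[0]
    return np.concatenate([((proj(cs[n],F)-px[n])*w).ravel() for n in px])
r=least_squares(f,list(np.load('p0.npy'))+[.02],x_scale=[.1,.1,1,1,.1]);p=r.x
print(p,np.degrees(p[2:4]));print(f(p).reshape(2,4,2).round(1))
np.save('p1.npy',p)
for a in (p[3],2.18): print(model(p,rad(.075,a-np.pi/3,.066)))
for d in range(0,126,12): print(d,model(p,rad(.075,p[3]-np.pi/3-np.radians(d),.066)).round(4))
E
```

```text
[ 0.55913698 -0.20701159 -0.26101167  2.17442848  0.01710914] [-14.95486736 124.58557494]
[[[-0.8 -0. ]
  [-0.3  0. ]
  [-0.3 -1.3]
  [ 1.1  0.6]]

 [[-1.2  0.3]
  [-1.   0.4]
  [-0.6  0.1]
  [ 2.9 -0.2]]]
[[ 0.64161639 -0.16072843  0.18218719]]
[[ 0.64178863 -0.16077444  0.18180927]]
0 [[ 0.6416 -0.1607  0.1822]]
12 [[ 0.6337 -0.1586  0.1956]]
24 [[ 0.6233 -0.1558  0.207 ]]
36 [[ 0.6108 -0.1525  0.2159]]
48 [[ 0.5969 -0.1488  0.2219]]
60 [[ 0.582  -0.1448  0.2248]]
72 [[ 0.5668 -0.1407  0.2244]]
84 [[ 0.5521 -0.1368  0.2207]]
96 [[ 0.5384 -0.1332  0.214 ]]
108 [[ 0.5264 -0.1299  0.2045]]
120 [[ 0.5165 -0.1273  0.1926]]
```

Call:
play_rows(
  plan=[
    {"z": 0.05,"jaw": 1},
    {"z": 0.11,"jaw": 1},
    {"x": 0.03,"y": -0.05,"z": 0.12,"az": -10,"jaw": 1},
    {"x": 0.07,"y": -0.09,"z": 0.12,"az": -20,"jaw": 1},
    {"x": 0.12,"y": -0.13,"z": 0.12,"az": -30,"jaw": 1},
    {"x": 0.17,"y": -0.17,"z": 0.12,"az": -40,"jaw": 1},
    {"x": 0.22,"y": -0.21,"z": 0.12,"az": -50,"jaw": 1},
    {"x": 0.26,"y": -0.25,"z": 0.12,"az": -60,"jaw": 1},
    {"x": 0.3,"y": -0.3,"z": 0.12,"az": -70,"jaw": 1},
    {"x": 0.33,"y": -0.35,"z": 0.12,"az": -78,"jaw": 1},
  ],
)

```text
invalid input at $.plan[0]: expected keys x, y, z, ax, ay, az, jaw
```

Call:
play_rows(
  plan=[
    {"x": 0,"y": 0,"z": 0.05,"ax": 0,"ay": 0,"az": 0,"jaw": 1},
    {"x": 0,"y": 0,"z": 0.11,"ax": 0,"ay": 0,"az": 0,"jaw": 1},
    {"x": 0.03,"y": -0.05,"z": 0.12,"ax": 0,"ay": 0,"az": -10,"jaw": 1},
    {"x": 0.07,"y": -0.09,"z": 0.12,"ax": 0,"ay": 0,"az": -20,"jaw": 1},
    {"x": 0.12,"y": -0.13,"z": 0.12,"ax": 0,"ay": 0,"az": -30,"jaw": 1},
    {"x": 0.17,"y": -0.17,"z": 0.12,"ax": 0,"ay": 0,"az": -40,"jaw": 1},
    {"x": 0.22,"y": -0.21,"z": 0.12,"ax": 0,"ay": 0,"az": -50,"jaw": 1},
    {"x": 0.26,"y": -0.25,"z": 0.12,"ax": 0,"ay": 0,"az": -60,"jaw": 1},
    {"x": 0.3,"y": -0.3,"z": 0.12,"ax": 0,"ay": 0,"az": -70,"jaw": 1},
    {"x": 0.34,"y": -0.35,"z": 0.12,"ax": 0,"ay": 0,"az": -78,"jaw": 1},
  ],
)

```text
time_s: 1.75
tool_pos: [0.5182, 0.1442, 0.3764]
orientation: [0.0, 0.756, 0.655, 0.0]
ft_force: [0.3, 1.3, -0.5]
finger_gap: 0.0853
grasp_force: 0.0
```

Call:
play_rows(
  plan=[
    {"x": 0.03,"y": -0.05,"z": 0,"ax": 0,"ay": 0,"az": -3,"jaw": 1},
    {"x": 0.05,"y": -0.1,"z": 0,"ax": 0,"ay": 0,"az": -5,"jaw": 1},
    {"x": 0.075,"y": -0.155,"z": 0,"ax": 0,"ay": 0,"az": -7,"jaw": 1},
    {"x": 0.1,"y": -0.21,"z": 0,"ax": 0,"ay": 0,"az": -7,"jaw": 1},
    {"x": 0.115,"y": -0.26,"z": 0,"ax": 0,"ay": 0,"az": -7,"jaw": 1},
    {"x": 0.123,"y": -0.305,"z": -0.01,"ax": 0,"ay": 0,"az": -7,"jaw": 1},
    {"x": 0.123,"y": -0.305,"z": -0.04,"ax": 0,"ay": 0,"az": -7,"jaw": 1},
    {"x": 0.123,"y": -0.305,"z": -0.08,"ax": 0,"ay": 0,"az": -7,"jaw": 1},
    {"x": 0.123,"y": -0.305,"z": -0.1,"ax": 0,"ay": 0,"az": -7,"jaw": 1},
    {"x": 0.123,"y": -0.305,"z": -0.1,"ax": 0,"ay": 0,"az": -7,"jaw": 1},
  ],
)

```text
time_s: 3.0
tool_pos: [0.6391, -0.1588, 0.2747]
orientation: [-0.001, 0.793, 0.609, -0.001]
ft_force: [1.7, 0.1, 0.3]
finger_gap: 0.0856
grasp_force: 0.0
```

```bash
python3 - <<'E'
from h import *
o=arm.get_obs();print(o['tool_pos'],o['orientation'])
a,b=arm.capture('side'),arm.capture('top'); 
f=lambda i,x,y:cv2.resize(np.clip(i['pixels'][y:y+170,x:x+140].astype(int)*1.5,0,255).astype('uint8'),None,fx=2.85,fy=2.85)
cv2.imwrite('pics/g1.png',np.hstack([f(a,225,120),f(b,400,100)])[:,:,::-1])
E
```

```text
[ 0.63913153 -0.15880855  0.27474309] [-0.00136259  0.79300393  0.60921437 -0.00087219]
```

View pics/g1.png

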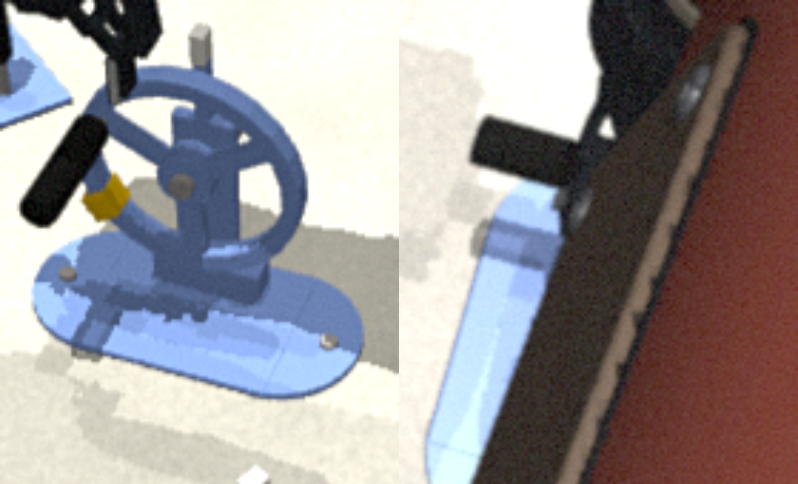

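The fingers are above the handle's middle and aligned with it, and nothing has been touched. I'll descend and close.

Call:
play_rows(
  plan=[
    {"x": 0,"y": 0,"z": -0.03,"ax": 0,"ay": 0,"az": 0,"jaw": 1},
    {"x": 0,"y": 0,"z": -0.06,"ax": 0,"ay": 0,"az": 0,"jaw": 1},
    {"x": 0,"y": 0,"z": -0.08,"ax": 0,"ay": 0,"az": 0,"jaw": 1},
    {"x": 0,"y": 0,"z": -0.088,"ax": 0,"ay": 0,"az": 0,"jaw": 1},
    {"x": 0,"y": 0,"z": -0.088,"ax": 0,"ay": 0,"az": 0,"jaw": 0.3},
    {"x": 0,"y": 0,"z": -0.088,"ax": 0,"ay": 0,"az": 0,"jaw": 0},
    {"x": 0,"y": 0,"z": -0.088,"ax": 0,"ay": 0,"az": 0,"jaw": -0.2},
    {"x": 0,"y": 0,"z": -0.088,"ax": 0,"ay": 0,"az": 0,"jaw": -1},
    {"x": 0,"y": 0,"z": -0.088,"ax": 0,"ay": 0,"az": 0,"jaw": -1},
    {"x": 0,"y": 0,"z": -0.088,"ax": 0,"ay": 0,"az": 0,"jaw": -1},
  ],
)

```text
time_s: 4.35
tool_pos: [0.6411, -0.1594, 0.1893]
orientation: [0.001, 0.793, 0.609, 0.001]
ft_force: [3.4, 0.2, 5.0]
finger_gap: 0.0265
grasp_force: 59.1
```

Call:
play_rows(
  plan=[
    {"x": -0.004,"y": 0.001,"z": 0.007,"ax": 0,"ay": 0,"az": 0,"jaw": -1},
    {"x": -0.008,"y": 0.002,"z": 0.0135,"ax": 0,"ay": 0,"az": 0,"jaw": -1},
    {"x": -0.013,"y": 0.0035,"z": 0.0195,"ax": 0,"ay": 0,"az": 0,"jaw": -1},
    {"x": -0.0185,"y": 0.005,"z": 0.025,"ax": 0,"ay": 0,"az": 0,"jaw": -1},
    {"x": -0.0245,"y": 0.0065,"z": 0.0295,"ax": 0,"ay": 0,"az": 0,"jaw": -1},
    {"x": -0.031,"y": 0.008,"z": 0.0335,"ax": 0,"ay": 0,"az": 0,"jaw": -1},
    {"x": -0.038,"y": 0.01,"z": 0.037,"ax": 0,"ay": 0,"az": 0,"jaw": -1},
    {"x": -0.0445,"y": 0.012,"z": 0.0395,"ax": 0,"ay": 0,"az": 0,"jaw": -1},
    {"x": -0.052,"y": 0.014,"z": 0.0415,"ax": 0,"ay": 0,"az": 0,"jaw": -1},
    {"x": -0.0595,"y": 0.016,"z": 0.0425,"ax": 0,"ay": 0,"az": 0,"jaw": -1},
  ],
)

```text
time_s: 5.6
tool_pos: [0.5915, -0.1455, 0.2394]
orientation: [0.011, 0.793, 0.609, 0.009]
ft_force: [30.5, -0.8, 39.5]
finger_gap: 0.026
grasp_force: 62.9
```

The force has built up outward (30, 0, 40 N), so I'll look before going on.

```bash
python3 - <<'E'
from h import *
o=arm.get_obs();print(o['tool_pos'],o['ft_force'],o['moment'],o['finger_gap'])
a,b=arm.capture('side'),arm.capture('top'); p=np.load('p1.npy')
def f(i,x,y):
    im=cv2.resize(np.clip(i['pixels'][y:y+170,x:x+140].astype(int)*1.5,0,255).astype('uint8'),None,fx=2.85,fy=2.85)
    T=o['tool_pos']; 
    for P,c in((model(p,[0,.0171,0])[0],(0,255,0)),(T,(255,0,0)),(T-[0,0,.025],(255,0,255))):
        q=(proj(i,P)[0]-[x,y])*2.85; cv2.circle(im,tuple(map(int,q)),4,c,1)
    return im
cv2.imwrite('pics/g2.png',np.hstack([f(a,225,110),f(b,400,130)])[:,:,::-1])
h=cv2.cvtColor(a['pixels'],cv2.COLOR_RGB2HSV)[120:270,225:365]; m=(h[...,0]>15)&(h[...,0]<32)&(h[...,1]>140)
c=np.argwhere(m).mean(0)[::-1]+[225,120]; print(c,m.sum())
for y in (0,):
  g=np.radians(np.arange(0,130,.5)); d=np.linalg.norm(proj(a,model(p,[rad(.083,t,y) for t in g]))-c,axis=1); print(np.degrees(g[d.argmin()]),d.min())
E
```

```text
[ 0.59149063 -0.14553525  0.23939669] [30.49960118 -0.81413704 39.50600513] [-0.56961197 -7.83311149 -0.46959259] 0.02599400805276305
[254.08474576 161.8559322 ] 118
74.0 0.4063668758491702
```

View pics/g2.png

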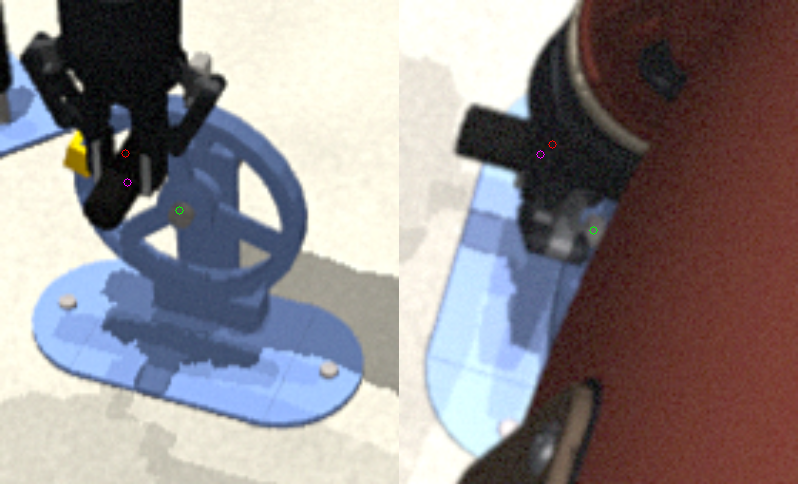

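The mark has reached 74°, so the wheel is following. However, the pads have crept about 10 mm up the handle from the rubbing. I'll re-seat the grip, then tilt the tool along with the wheel so it rubs less.

Call:
play_rows(
  plan=[
    {"x": 0.009,"y": 0,"z": 0.009,"ax": 0,"ay": 0,"az": 0,"jaw": -0.1},
    {"x": 0.011,"y": -0.002,"z": 0.006,"ax": 0,"ay": 0,"az": 0,"jaw": 0},
    {"x": 0.011,"y": -0.002,"z": 0.002,"ax": 0,"ay": 0,"az": 0,"jaw": 0},
    {"x": 0.011,"y": -0.002,"z": -0.002,"ax": 0,"ay": 0,"az": 0,"jaw": 0},
    {"x": 0.011,"y": -0.002,"z": -0.002,"ax": 0,"ay": 0,"az": 0,"jaw": 0},
    {"x": 0.011,"y": -0.002,"z": -0.002,"ax": 0,"ay": 0,"az": 0,"jaw": 0},
    {"x": 0.011,"y": -0.002,"z": -0.002,"ax": 0,"ay": 0,"az": 0,"jaw": -1},
    {"x": 0.011,"y": -0.002,"z": -0.002,"ax": 0,"ay": 0,"az": 0,"jaw": -1},
    {"x": 0.011,"y": -0.002,"z": -0.002,"ax": 0,"ay": 0,"az": 0,"jaw": -1},
    {"x": 0.011,"y": -0.002,"z": -0.002,"ax": 0,"ay": 0,"az": 0,"jaw": -1},
  ],
)

```text
time_s: 6.95
tool_pos: [0.5915, -0.145, 0.2291]
orientation: [0.0, 0.793, 0.609, 0.0]
ft_force: [-2.5, 1.4, 4.8]
finger_gap: 0.0264
grasp_force: 59.0
```

```bash
cat >> h.py <<'E'
def markang(a,p,box=(225,110,365,270)):
    x,y,X,Y=box
    h=cv2.cvtColor(a['pixels'],cv2.COLOR_RGB2HSV)[y:Y,x:X]; m=(h[...,0]>15)&(h[...,0]<32)&(h[...,1]>140)
    c=np.argwhere(m).mean(0)[::-1]+[x,y]
    g=np.radians(np.arange(-40,130,.5)); d=np.linalg.norm(proj(a,model(p,[rad(.083,t,0) for t in g]))-c,axis=1)
    return c,m.sum(),np.degrees(g[d.argmin()]),d.min()
E
python3 - <<'E'
from h import *
o=arm.get_obs();print(o['tool_pos'],o['ft_force'],o['moment'],o['joint_pos'])
p=np.load('p1.npy'); a=arm.capture('side'); r=markang(a,p); print(r)
ph0=r[2]; c,s=np.cos(p[2]),np.sin(p[2])
def tcp(ph,t): # t tilt deg
    H=model(p,rad(.075,np.radians(ph-60),.066))[0]; t=np.radians(t)
    return H-.006*np.array([np.sin(t)*c,np.sin(t)*s,-np.cos(t)])
b=tcp(ph0,0); print(b)
for i in range(1,11):
    d=i*ph0/10; print((tcp(ph0-d,d)-b).round(4),(-d*np.array([-s,c])).round(1))
E
```

```text
[ 0.59148371 -0.14502342  0.22909901] [-2.48595516  1.36936016  4.82680351] [ 0.21151343  0.58493391 -0.21387488] [-3.60432467e-01  4.66041606e-01  3.73500702e-02  1.14191932e+00
 -3.34939580e-06  1.47098380e+00]
(array([255.4040404 , 162.61616162]), np.int64(99), np.float64(75.0), np.float64(1.059223981700907))
[ 0.59492276 -0.14825633  0.22844444]
[-0.0101  0.0027  0.0019] [-1.9 -7.2]
[-0.0203  0.0054  0.0024] [ -3.9 -14.5]
[-0.0304  0.0081  0.0015] [ -5.8 -21.7]
[-0.0404  0.0108 -0.0008] [ -7.7 -29. ]
[-0.05    0.0134 -0.0044] [ -9.7 -36.2]
[-0.0591  0.0158 -0.0092] [-11.6 -43.5]
[-0.0675  0.018  -0.0153] [-13.5 -50.7]
[-0.075   0.02   -0.0224] [-15.5 -58. ]
[-0.0816  0.0218 -0.0305] [-17.4 -65.2]
[-0.0871  0.0233 -0.0394] [-19.4 -72.5]
```

```bash
python3 - <<'E'
from h import *
p=np.load('p1.npy'); c,s=np.cos(p[2]),np.sin(p[2])
def tcp(ph,t):
    H=model(p,rad(.075,np.radians(ph-60),.066))[0]; t=np.radians(t)
    return H-.006*np.array([np.sin(t)*c,np.sin(t)*s,-np.cos(t)])
b=tcp(73.5,0)
for i in range(1,13):
    d=i*73.5/12; t=.6*d; print(i,(tcp(73.5-d,t)-b).round(4),(-t*np.array([-s,c])).round(1))
E
```

```text
1 [-0.008   0.0021  0.0014] [-0.9 -3.6]
2 [-0.0161  0.0043  0.002 ] [-1.9 -7.1]
3 [-0.0242  0.0065  0.0017] [ -2.8 -10.7]
4 [-0.0322  0.0086  0.0005] [ -3.8 -14.2]
5 [-0.0401  0.0107 -0.0016] [ -4.7 -17.8]
6 [-0.0477  0.0127 -0.0045] [ -5.7 -21.3]
7 [-0.055   0.0147 -0.0082] [ -6.6 -24.9]
8 [-0.0618  0.0165 -0.0126] [ -7.6 -28.4]
9 [-0.0682  0.0182 -0.0178] [ -8.5 -32. ]
10 [-0.074   0.0198 -0.0237] [ -9.5 -35.5]
11 [-0.0792  0.0212 -0.0301] [-10.4 -39.1]
12 [-0.0837  0.0224 -0.0371] [-11.4 -42.6]
```

Call:
play_rows(
  plan=[
    {"x": -0.008,"y": 0.002,"z": 0.0015,"ax": -0.9,"ay": -3.6,"az": 0,"jaw": -1},
    {"x": -0.016,"y": 0.0045,"z": 0.002,"ax": -1.9,"ay": -7.1,"az": 0,"jaw": -1},
    {"x": -0.024,"y": 0.0065,"z": 0.0015,"ax": -2.8,"ay": -10.7,"az": 0,"jaw": -1},
    {"x": -0.032,"y": 0.0085,"z": 0.0005,"ax": -3.8,"ay": -14.2,"az": 0,"jaw": -1},
    {"x": -0.04,"y": 0.0105,"z": -0.0015,"ax": -4.7,"ay": -17.8,"az": 0,"jaw": -1},
    {"x": -0.0475,"y": 0.0125,"z": -0.0045,"ax": -5.7,"ay": -21.3,"az": 0,"jaw": -1},
    {"x": -0.055,"y": 0.0145,"z": -0.008,"ax": -6.6,"ay": -24.9,"az": 0,"jaw": -1},
    {"x": -0.062,"y": 0.0165,"z": -0.0125,"ax": -7.6,"ay": -28.4,"az": 0,"jaw": -1},
    {"x": -0.068,"y": 0.018,"z": -0.018,"ax": -8.5,"ay": -32,"az": 0,"jaw": -1},
    {"x": -0.068,"y": 0.018,"z": -0.018,"ax": -8.5,"ay": -32,"az": 0,"jaw": -1},
  ],
)

```text
time_s: 8.25
tool_pos: [0.5262, -0.1268, 0.2148]
orientation: [0.229, 0.758, 0.584, 0.178]
ft_force: [-8.1, 9.3, 23.0]
finger_gap: 0.0262
grasp_force: 63.1
```

```bash
python3 - <<'E'
from h import *
o=arm.get_obs();print(o['joint_pos'])
p=np.load('p1.npy'); a=arm.capture('side'); print(markang(a,p)); save(a,'s3.png')
b=arm.capture('top')
f=lambda i,x,y:cv2.resize(np.clip(i['pixels'][y:y+170,x:x+140].astype(int)*1.5,0,255).astype('uint8'),None,fx=2.85,fy=2.85)
cv2.imwrite('pics/g3.png',np.hstack([f(a,225,110),f(b,400,130)])[:,:,::-1])
E
```

```text
[-0.42343649 -0.00320477 -0.83452034  0.15735372  0.09296221  1.43351138]
(array([281.27705628, 152.004329  ]), np.int64(231), np.float64(12.000000000000002), np.float64(6.307522421369286))
```

View pics/g3.png

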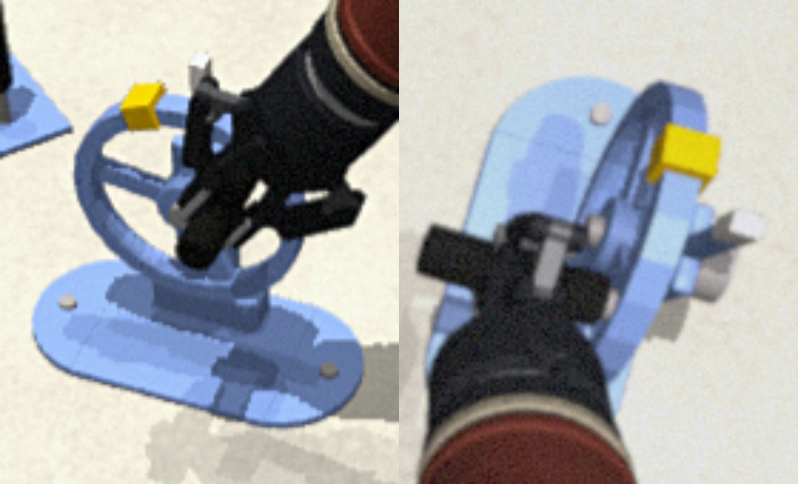

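The grip is sound. In the side view the mark is near (275,147), still short of the top, and in the top view it is near (500,184). I'll measure it precisely in both views.

```bash
cat >> h.py <<'E'
def blob(a,box):
    x,y,X,Y=box; h=cv2.cvtColor(a['pixels'],cv2.COLOR_RGB2HSV)[y:Y,x:X]
    m=((h[...,0]>18)&(h[...,0]<32)&(h[...,1]>140)&(h[...,2]>50)).astype('uint8')
    n,l,s,c=cv2.connectedComponentsWithStats(m); k=1+s[1:,4].argmax(); return c[k]+[x,y],s[k,4]
def phi(p,cs={}):
    # visible-centroid model: render the mark's box as hull, compare centroids
    out=[]
    for n,box in(('side',(225,110,365,270)),('top',(400,130,540,300))):
        a=cs.get(n) or arm.capture(n); c,k=blob(a,box); best=None
        for t in np.radians(np.arange(-30,60,.5)):
            u=np.array([np.sin(t),0,np.cos(t)]); v=np.array([np.cos(t),0,-np.sin(t)])
            B=[u*(.083+i*.011)+v*j*.012+np.array([0,l*.014,0]) for i in(-1,1) for j in(-1,1) for l in(-1,1)]
            H=cv2.convexHull(proj(a,model(p,B)).astype(np.float32)); M=cv2.moments(H)
            q=np.array([M['m10'],M['m01']])/M['m00']; e=np.linalg.norm(q-c)
            if best is None or e<best[0]: best=(round(e,2),np.degrees(t),q-c)
        out.append((n,c.round(1),k,best))
    return out
E
python3 - <<'E'
from h import *
p=np.load('p1.npy')
for r in phi(p): print(r)
E
```

```text
('side', array([274.4, 146.9]), np.int32(183), (np.float64(0.86), np.float64(23.0), array([-0.07579802, -0.86130187])))
('top', array([500.1, 183.6]), np.int32(353), (np.float64(1.48), np.float64(23.5), array([1.47134578, 0.17497126])))
```

Call:
play_rows(
  plan=[
    {"x": -0.003,"y": 0.001,"z": -0.003,"ax": -0.5,"ay": -2,"az": 0,"jaw": -1},
    {"x": -0.006,"y": 0.0015,"z": -0.006,"ax": -1,"ay": -4,"az": 0,"jaw": -1},
    {"x": -0.0085,"y": 0.002,"z": -0.0095,"ax": -1.5,"ay": -6,"az": 0,"jaw": -1},
    {"x": -0.011,"y": 0.003,"z": -0.0125,"ax": -2,"ay": -7.5,"az": 0,"jaw": -1},
    {"x": -0.0135,"y": 0.0035,"z": -0.016,"ax": -2.5,"ay": -9,"az": 0,"jaw": -1},
    {"x": -0.0155,"y": 0.004,"z": -0.019,"ax": -2.9,"ay": -10.7,"az": 0,"jaw": -1},
    {"x": -0.0165,"y": 0.004,"z": -0.0215,"ax": -2.9,"ay": -10.7,"az": 0,"jaw": -1},
    {"x": -0.0165,"y": 0.004,"z": -0.0215,"ax": -2.9,"ay": -10.7,"az": 0,"jaw": -1},
    {"x": -0.0165,"y": 0.004,"z": -0.0215,"ax": -2.9,"ay": -10.7,"az": 0,"jaw": -1},
    {"x": -0.0165,"y": 0.004,"z": -0.0215,"ax": -2.9,"ay": -10.7,"az": 0,"jaw": -1},
  ],
)

```text
time_s: 9.7
tool_pos: [0.5101, -0.1224, 0.1924]
orientation: [0.3, 0.733, 0.565, 0.233]
ft_force: [3.7, 8.9, 9.0]
finger_gap: 0.0263
grasp_force: 65.2
```

```bash
python3 - <<'E'
from h import *
p=np.load('p1.npy')
for r in phi(p): print(r)
E
```

```text
('side', array([288.6, 147.5]), np.int32(202), (np.float64(0.96), np.float64(1.0), array([ 0.28586545, -0.91438434])))
('top', array([495.9, 203.2]), np.int32(381), (np.float64(1.85), np.float64(1.5000000000000002), array([1.82965302, 0.26718955])))
```

```bash
python3 - <<'E'
from h import *
p=np.load('p1.npy'); cs={n:arm.capture(n) for n in('side','top')}
px={}
for n,b in(('side',(285,118,310,150)),('top',(508,195,535,222))):
    i=cs[n]['pixels'][b[1]:b[3],b[0]:b[2]]
    cv2.imwrite(f'pics/z_{n}.png',1*cv2.resize(i,None,fx=16,fy=16,interpolation=0)[:,:,::-1])
ims=[cv2.resize(cs[n]['pixels'][y:y+90,x:x+90],(400,400),interpolation=cv2.INTER_CUBIC) for n,x,y in(('side',250,110),('top',455,160))]
cv2.imwrite('pics/z.png',np.clip(np.hstack(ims).astype(int)*1.4,0,255).astype('uint8')[:,:,::-1])
# pointer top assumed at local x=0, z=.255
for n in cs: print(n,proj(cs[n],model(p,[[0,y,.105] for y in(-.02,-.03,-.04,-.05)])).round(1).tolist())
E
```

```text
side [[292.8, 131.7], [294.6, 128.7], [296.4, 125.8], [298.1, 122.9]]
top [[517.3, 206.4], [524.6, 208.4], [531.9, 210.5], [539.3, 212.5]]
```

View pics/z.png

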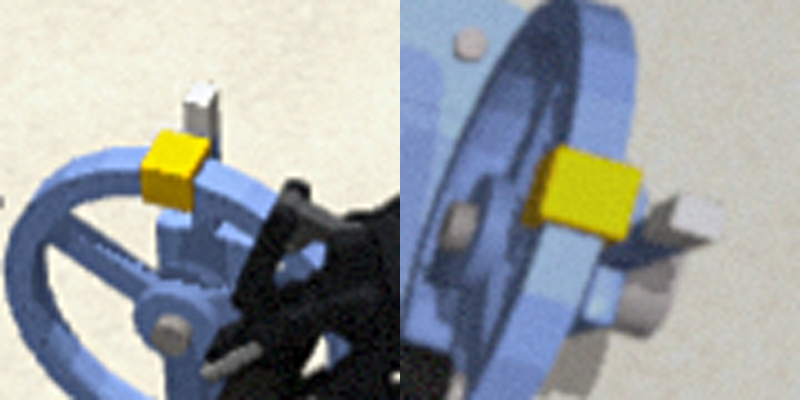

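In the top view the mark's top face is at (498,203) and the pointer's is at (522,209). They line up along the axle within about 1°. Now I'll release and back out along the tool axis.

Call:
play_rows(
  plan=[
    {"x": 0,"y": 0,"z": 0,"ax": 0,"ay": 0,"az": 0,"jaw": 0.2},
    {"x": 0,"y": 0,"z": 0,"ax": 0,"ay": 0,"az": 0,"jaw": 0.3},
    {"x": 0,"y": 0,"z": 0,"ax": 0,"ay": 0,"az": 0,"jaw": 0.3},
    {"x": 0,"y": 0,"z": 0,"ax": 0,"ay": 0,"az": 0,"jaw": 0.3},
    {"x": -0.007,"y": 0.002,"z": 0.007,"ax": 0,"ay": 0,"az": 0,"jaw": 0.3},
    {"x": -0.02,"y": 0.005,"z": 0.022,"ax": 0,"ay": 0,"az": 0,"jaw": 0.3},
    {"x": -0.035,"y": 0.009,"z": 0.038,"ax": 0,"ay": 0,"az": 0,"jaw": 0.3},
    {"x": -0.05,"y": 0.013,"z": 0.055,"ax": 0,"ay": 0,"az": 0,"jaw": 0.3},
    {"x": -0.065,"y": 0.017,"z": 0.072,"ax": 0,"ay": 0,"az": 0,"jaw": 0.3},
    {"x": -0.065,"y": 0.017,"z": 0.085,"ax": 0,"ay": 0,"az": 0,"jaw": 0.3},
  ],
)

```text
time_s: 11.15
tool_pos: [0.4408, -0.1056, 0.2752]
orientation: [0.299, 0.735, 0.564, 0.229]
ft_force: [1.1, 0.1, -0.2]
finger_gap: 0.0556
grasp_force: 0.0
```

```bash
python3 - <<'E'
from h import *
p=np.load('p1.npy'); cs={n:arm.capture(n) for n in('side','top')}
for r in phi(p,cs): print(r)
ims=[cv2.resize(cs[n]['pixels'][y:y+130,x:x+130],(400,400),interpolation=cv2.INTER_CUBIC) for n,x,y in(('side',225,110),('top',410,150))]
cv2.imwrite('pics/z2.png',np.clip(np.hstack(ims).astype(int)*1.4,0,255).astype('uint8')[:,:,::-1])
E
```

```text
('side', array([288.6, 147.6]), np.int32(202), (np.float64(1.03), np.float64(1.0), array([ 0.21160802, -1.00349325])))
('top', array([495.9, 203.2]), np.int32(381), (np.float64(1.86), np.float64(1.5000000000000002), array([1.84277638, 0.25144152])))
```

View pics/z2.png

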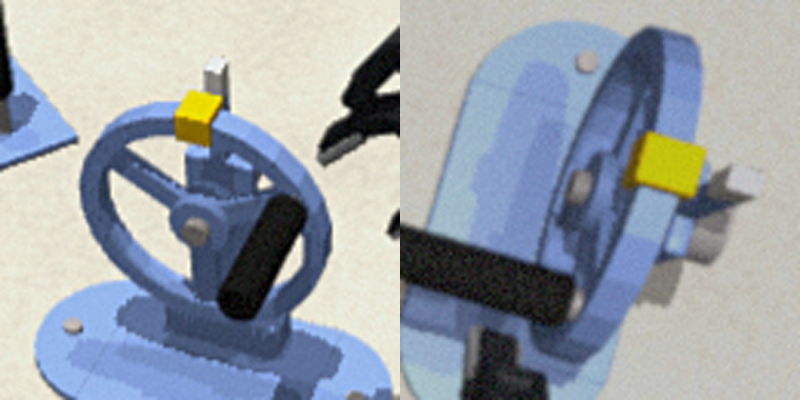

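The mark stayed at the top beside the pointer after release, at about (289,148) in the side view and (496,203) in the top view. The gripper is clear, so I'll hand in.

```bash
python3 -c "
from plant import arm
print(arm.finish_job())"
```

```text
the job is handed in; nothing more can be done
None
```

The light-blue trainer's yellow mark is at the top beside the white pointer, within about 1.5° by the camera images; the handle is released, the grey trainer was not touched, and the job is handed in at about 11 s (no verdict was returned).

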